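Hang the pipette on the revolving pipette tree

TASK

Turn the pipette tree by its top knob until its empty clip faces the front, straight over the nose of the base. Then take the pipette out of its parking block and push it sideways into that clip until it snaps home, seat it down so that its collar rests on the clip and it hangs upright, and let go. Feel your way: never push the pipette against the tree with more than 20 newtons (2 kg), and leave the bottle, the slide box and the beaker where they are.

Things in the scene. Friction and masses are not known exactly. Their poses are not given: they have to be found in the camera images.
- stand: Fixed grey base of the pipette tree, a disc 190 mm across and 16 mm high with a nose 36 mm wide that reaches 155 mm from the axis. Origin: on the tree's axis, on the bench. Its -x axis runs out along the nose and is the front, z is up. The tree above turns freely both ways for at least half a turn from any start; it is stiff (about 0.2 N m) and stays where it is left. It starts turned 57 to 180 degrees away from the front.
- carousel: The turning tree: hub, black bar knob on top, four arms at 90 degrees; -x points out along the arm with the empty clip. On the other three, 115 mm from the axis, pipettes are locked fast (part of the tree, tops up to 245 mm above the bench, collars 34 mm wide). Origin: on the axis at bench height, z up. In the empty clip the seated barrel's axis is 100 to 136 mm from the tree's axis.
- branch_end (a point): Point on the empty arm, 80 mm from the axis, 185 mm above the bench, level with the clip's top. The clip (26 mm high, rollers 10 to 26 mm below its top) opens outwards: a rigid back block inside, and outside it two upright sprung steel rollers 8 mm thick, 17 mm apart, that yield sideways and close behind the 22 mm barrel. The clip is clamped at an unmeasured reach along its arm: find it by touch.
- clip_guess (a point): Middle of the range of the seated barrel axis, 118 mm from the tree axis, 185 mm up, fixed to the arm; the true seat is up to 18 mm nearer or farther on the arm. Pushed in towards the axis, the barrel touches the rollers 15 to 16 mm before its seat; they resist with about 2 to 4 N in the first few mm, give way, and the barrel meets the rigid back block.
- knob (a point): Grip point in the bar knob, on the tree's axis, 210 mm above the bench. The bar is 52 mm long (along the carousel's x), 16 mm thick (along its y), and 40 mm high, from 185 to 225 mm above the bench. Grip it across its thickness from above.
- pipette: Loose white pipette, 210 mm long, 0.11 to 0.21 kg, upright in the block. Origin: its lower tip; z up its axis. Shaft 12 mm thick up to 66 mm, barrel 22 mm up to 150 mm, collar 34 mm up to 155 mm, square head 20 x 20 mm (faces along x and y) up to 200 mm, button 14 mm thick up to 210 mm. Gripped firmly with the fingers one behind the other along the push, it will not tilt.
- collar (a point): Centre of the underside of the pipette's collar, 150 mm above its tip, on its axis. Hanging home, it lies level with the top of the clip, 185 mm above the bench, or up to 4 mm lower; the clip grips the barrel just below it. It lands on a U-shaped sprung grey rest on the clip, which sinks 1 mm per 2 N. The snapped-in barrel is held by friction and does not always slide down by its own weight: press it down until the rest pushes back.
- head (a point): Centre of the pipette's square head, the place to grip, 178 mm above its tip.
- park: Fixed aluminium parking block, 80 x 80 x 72 mm high, with a hole 17 mm wide right through it in which the pipette's tip shaft stands (the barrel's shoulder rests on the block). Origin: centre of its underside. Lift the pipette straight up at least 75 mm to clear it.
- oil: Amber bottle, 36 mm across, 75 mm high; leave alone. Origin: centre of its underside.
- slidebox: Blue slide box, 100 x 80 x 34 mm; leave alone. Origin: centre of its underside.
- beaker: Small glass beaker, 66 mm across, 70 mm high; leave alone. Origin: centre of its underside.
Not all that is in view belongs to the job. What is meant by the pipette is not green or orange, and is the smaller of those in its own colour.

How it is judged:
By the outcome, as a careful person would: the job done as asked, in the order asked, and still so for the second after the job is handed in, with the robot touching nothing.
It also fails if it takes over 72 s, if anything falls off the work surface, if the arm or the gripper's body presses on something with over 40 N, if the wrist force passes 120 N, or if a joint passes its speed limit or range.

ROBOT

A 6-joint arm with a two-finger parallel gripper is mounted at the origin on the work surface. World frame = base frame: x ahead of the robot, y to its left, z up, the work surface at z = 0. Lengths are in mm, angles in rad, forces in N, time in s.
With the tool pointing down it reaches from about 300 to 775 mm from the base axis. Payload 14.6 kg.
Tool frame: the origin (TCP) lies on the centre line of the jaws, within the pads' length; the fingertips stand 11 mm ahead of it and the grasp point (between the pads) lies 8 mm behind it; x points along the fingers, y is the direction in which the jaws open and shut, and the axes are right-handed (so a half turn about x gives the same grasp; the last joint's range is limited). The gripper opens to 94 mm and grips with 3 to 60 N. Pads are 16 mm wide; open, the fingers measure 119 mm over their backs; the gripper's body (75 mm by 177 mm) begins 78 mm behind the grasp point.
Start: joints at [-1.248, 0.3, 1.521, -0, 1.321, -0.067], TCP at [208.994, -508.734, 216.446] pointing down, gripper open.
Joint ranges: [-3.03, 3.03], [-0.79, 2.21], [0.23, 2.52], [-1.04, 4.18], [0, 3.07], [-2.55, 2.55]. Speed limits (rad/s): [2.22, 2.22, 2.57, 3.14, 3.14, 3.14].

INTERFACE

Orientations are given as [roll, pitch, yaw] about the fixed x, y, z axes, in that order (R = Rz(yaw) Ry(pitch) Rx(roll)).
In Python, from cell import manip gives the robot as it stands.
- The arm moves only by the shell command python3 -m handwheel 'ROWS' [OPENING] [FORCE]. ROWS is JSON, a list of rows, each a list of 2 entries, a list of its own where there are three numbers: the shift along the tool's x, y, z in mm, then the turn about the tool's x in rad. In form: [[[x, y, z], spin], ...]. A call has exactly 10 rows; each row shifts and turns the commanded pose from where the row before left it, along the tool's axes as they then stand; what a row does not reach is not made up. A row lasts 1/8 s, in which the tool goes at most 62.5 mm and 10.7 degrees, less where a joint would pass 70% of its speed; a pose out of reach is approached as far as the arm can. A call with a gripper value outside its range is refused whole. OPENING is the closure in counts, from 0 (fully open) to 255 (shut), set as the call begins (- or left out, the last holds). The fingers move at their own pace and stop on an object; FORCE is the grip in N (left out, the last holds). Time passes only in rows, so rows that do not move let the fingers close, or fill a call up. It gives the time, the measured TCP pose, the force and the opening at its end, in the units of the state.
- manip.read_state(): the state, without advancing time (a new reading comes with each control period).
- manip.camera(name): name is "side" or "top" or "wrist"; returns a dict with "pixels" (384x512x3 uint8, red, green, blue), "z_map" (384x512 float32, mm along the optical axis (not along the pixel's ray), 0 where there is no reading), "mtx" (3x3 intrinsics, pixels), "xyz" and "orientation" of the camera in the world. Camera axes: x right, y up, looking along -z (the intrinsics and any distortion apply to the point x, -y, -z); pixel columns grow to the right and rows downward; lengths in mm; the calibration is good to about 2 mm. A picture is of the moment at which its call begins.
- manip.sign_off(): hands the job in, once; it reports no verdict.
Trained networks look in the newest picture that a camera, given by its name, has taken for a name from the list of things; names that differ only in an ending like _2 or _b are one class to them, and where a whole thing is asked for, a point or a joint stands for the part that bears it (a point fixed in the world has none). Each returns a list of dicts, best first, with "confidence" (0 to 1); they miss things now and then, are a little off and sometimes report something else, mostly with a low value. They report only what shows in the picture. A call takes as long as a camera call. They do not tell look-alikes from the thing itself.
- manip.cut_out(target, camera): "region" (384x512 bool, what is visible of it) and "centre" ([column, row] in pixels, amid what is visible of it).
The state is a dict: "clock": time; "joints": joint angles; "qd": joint speeds; "effort": joint torques, N m; "eef_pos": TCP position; "eef_rot": TCP orientation; "wrist_force": force on the tool from outside, world axes, zero at the start; "moment": the same for the moment, N m; "finger_gap": finger opening in mm.
Only numpy, scipy, OpenCV 4.12 (cv2) and the standard library are available. Lean on these libraries where they do the work, as an engineer would, in place of code of your own. Each camera call takes 0.05 s, during which the arm holds its last target. There are 200 camera calls.

## Working session

There is one attempt and no reset: what is moved stays moved. The work goes in short steps, Python scripts to look and compute and a shell command to move; the robot and the scene stay as the last step left them, time stands still between calls to the robot, and variables do not carry over. Pictures are saved under pics/ and viewed, about 8 in all and at most 12, crops included, and the job is handed in when it is done.

```bash
ls; mkdir -p pics; cat > h.py <<'E'
import numpy as np, cv2
from scipy.spatial.transform import Rotation as R
from cell import manip
def cloud(c):
    z=c["z_map"];K=np.array(c["mtx"]);h,w=z.shape
    u,v=np.meshgrid(np.arange(w),np.arange(h))
    p=np.stack([(u-K[0,2])/K[0,0]*z,-(v-K[1,2])/K[1,1]*z,-z],-1)
    o=np.array(c["orientation"]); r=R.from_euler('xyz',o) if o.shape==(3,) else R.from_matrix(o)
    P=r.apply(p.reshape(-1,3)).reshape(h,w,3)+np.array(c["xyz"]); P[z==0]=np.nan
    return P
E
python3 - <<'E'
from h import *
s=manip.read_state(); print(s)
ims=[]
for n in("side","top"):
    c=manip.camera(n); ims.append(c["pixels"]); np.savez(n+".npz",P=cloud(c),px=c["pixels"],xyz=c["xyz"],o=c["orientation"],m=c["mtx"])
    print(n,c["xyz"],c["orientation"],c["mtx"])
    cv2.imwrite(f"pics/{n}1.png",cv2.resize(c["pixels"][...,::-1],(800,600)))
    for t in("pipette","stand","carousel","park","knob","oil","slidebox","beaker","collar","head"):
        try:
            for d in manip.cut_out(t,n): 
                P=cloud(c)[d["region"]]; print(t,round(d["confidence"],2),np.round(d["centre"]),np.round(np.nanmedian(P,0)),d["region"].sum(),np.round(np.nanmax(P[:,2])))
        except Exception as e: print(t,e)
E
```

```text
pics
{'clock': 0.0, 'joints': array([-1.24762104e+00,  3.00480118e-01,  1.52157665e+00, -3.84547964e-05,
        1.32068796e+00, -6.66199718e-02]), 'qd': array([ 0.00072333,  0.00148922, -0.0010904 ,  0.00067622, -0.00179148,
        0.00010211]), 'effort': array([ 2.45981873e-04, -5.31799686e+01, -3.52739668e+01,  7.08237151e-02,
        2.44207936e-02, -1.11051977e-04]), 'eef_pos': array([ 208.89927018, -508.51778154,  215.88325028]), 'eef_rot': array([-1.60509671,  1.56964366,  1.92630075]), 'wrist_force': array([ 0.35285185, -0.1919246 ,  0.21153258]), 'moment': array([ 0.01251782,  0.00611052, -0.06479392]), 'finger_gap': 93.70459024502296}
side [ 323.92198757 -924.28656353 1103.4170545 ] [ 0.76828734 -0.00454789 -0.21610917] [[456.95191501   0.         253.36131679]
 [  0.         456.95191501 188.33576493]
 [  0.           0.           1.        ]]
pipette 0.86 [210. 312.] [ 337. -424.  221.] 920 303.0
pipette 0.83 [237. 276.] [ 416. -313.  160.] 363 219.0
pipette 0.63 [191. 284.] [ 307. -338.  202.] 732 279.0
pipette 0.58 [269. 262.] [ 513. -287.  151.] 392 212.0
stand 0.65 [
[... 1711 characters left out ...]
.] 2394 249.0
oil 0.63 [352. 126.] [ 706. -283.   49.] 179 80.0
slidebox 0.94 [108. 225.] [406. 419.  34.] 1158 42.0
slidebox 0.61 [204. 135.] [629. 136. 185.] 2160 249.0
beaker 0.79 [400. 154.] [ 643. -435.   40.] 549 76.0
beaker 0.37 [378. 221.] [ 416. -299.  173.] 210 220.0
collar 0.88 [385. 265.] [ 308. -318.  210.] 407 279.0
collar 0.82 [427. 250.] [ 338. -400.  224.] 606 305.0
collar 0.74 [362. 183.] [ 510. -274.  158.] 205 213.0
collar 0.69 [375. 226.] [ 415. -299.  175.] 203 220.0
collar 0.42 [207. 135.] [627. 134. 184.] 2375 249.0
head 0.75 [423. 253.] [ 336. -402.  223.] 703 305.0
head 0.71 [361. 188.] [ 511. -273.  160.] 189 213.0
head 0.7 [376. 222.] [ 415. -299.  169.] 212 220.0
```

View pics/side1.png

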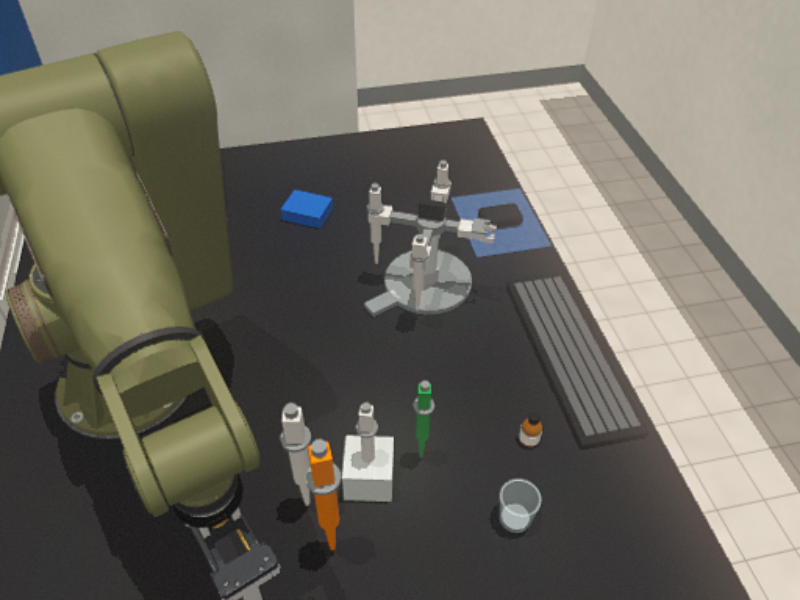

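View pics/top1.png

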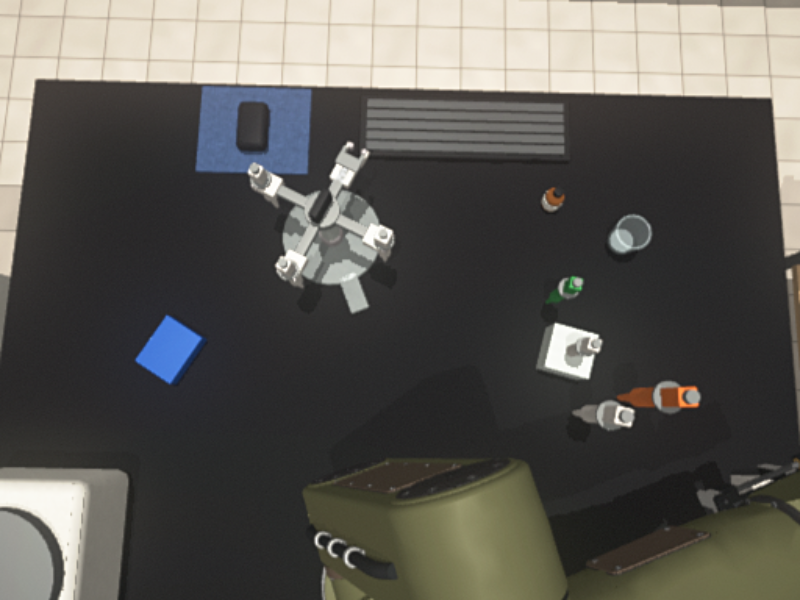

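Candidates in the side view: the white pipette in the block (366,430), a larger loose white one (297,450), orange (322,490) and green (424,420). The one in the block fits, since it is white and the smaller of the two whites (top about 215 mm against 280 mm). The tree's empty clip points away from the nose: in the top view the clip is at (350,160) and the nose at (357,295).

```bash
python3 - <<'E'
from h import *
for n in("side","top"):
    d=np.load(n+".npz");P=d["P"];px=d["px"].astype(int)
    X=P.reshape(-1,3);X=X[np.isfinite(X[:,0])]; C=px.reshape(-1,3)[np.isfinite(P.reshape(-1,3)[:,0])]
    def near(cx,cy,r,z0,z1):
        m=(np.hypot(X[:,0]-cx,X[:,1]-cy)<r)&(X[:,2]>z0)&(X[:,2]<z1); return X[m],C[m]
    def show(t,a): print(n,t,len(a),np.round(a.mean(0),1),np.round(np.percentile(a,[2,98],axis=0),0).tolist())
    b,_=near(550,-100,80,-30,30); show("bench",b)
    a,c=near(610,120,45,190,240); 
    k=c.sum(1)<150; show("knob",a[k]) 
    kt=a[k&(a[:,2]>np.percentile(a[k][:,2],60))]; show("knobtop",kt); print(cv2.minAreaRect(kt[:,:2].astype(np.float32)))
    a,c=near(605,118,165,8,30); 
    show("disc",a); q=np.hypot(*(a[:,:2]-[612,118]).T)>105; show("nose",a[q])
    x,y=a[~q][:,0],a[~q][:,1]
    h=cv2.convexHull(a[~q][:,:2].astype(np.float32)); print("enc",cv2.minEnclosingCircle(h))
    a,c=near(620,120,170,226,260); 
    lab,_=None,None
    cl=[]
    for p in a:
        for q in cl:
            if np.hypot(*(np.mean(q,0)-p)[:2])<30: q.append(p);break
        else: cl.append([p])
    for q in cl:
        if len(q)>5: show("pip",np.array(q))
    a,_=near(400,-300,75,60,90); show("parktop",a); print(cv2.minAreaRect(a[:,:2].astype(np.float32)))
    a,_=near(415,-305,35,192,230); show("pipettehead",a)
    a,_=near(415,-305,35,205,230); show("button",a)
    a,_=near(415,-305,35,190,207); show("headring",a); print(cv2.minAreaRect(a[:,:2].astype(np.float32)))
    a,_=near(650,210,60,150,200); 
c=np.load("side.npz")["px"][...,::-1]
t=np.load("top.npz")["px"][...,::-1]
a=cv2.resize(c[225:345,160:290],(400,369),interpolation=3); b=cv2.resize(t[80:200,150:280],(400,369),interpolation=3)
cv2.imwrite("pics/crop1.png",np.hstack([a,b]))
E
```

```text
side bench 1578 [549.3 -97.2  -0.8] [[477.0, -166.0, -6.0], [622.0, -28.0, 4.0]]
side knob 45 [622.3 132.1 205.8] [[607.0, 119.0, 192.0], [648.0, 142.0, 220.0]]
side knobtop 18 [619.1 133.6 215.7] [[607.0, 120.0, 210.0], [641.0, 141.0, 220.0]]
((625.8900146484375, 130.2447509765625), (4.981500625610352, 42.514808654785156), 62.02141189575195)
side disc 1534 [619.  115.2  15. ] [[498.0, 45.0, 9.0], [717.0, 208.0, 21.0]]
side nose 178 [614.7 130.9  14.3] [[487.0, 63.0, 8.0], [724.0, 215.0, 19.0]]
enc ((612.1051635742188, 117.79420471191406), 104.87673950195312)
side pip 30 [680.9 235.6 233.4] [[670.0, 226.0, 226.0], [689.0, 245.0, 241.0]]
side pip 48 [527.9 181.5 235.4] [[517.0, 172.0, 226.0], [539.0, 191.0, 246.0]]
side pip 9 [631.1 134.1 226.9] [[615.0, 121.0, 226.0], [649.0, 146.0, 228.0]]
side pip 24 [581.3  30.5 231.3] [[576.0, 23.0, 227.0], [586.0, 40.0, 238.0]]
side parktop 804 [ 415.9 -312.1   71. ] [[375.0, -351.0, 62.0], [459.0, -264.0, 81.0]]
((416.8427734375, -305.5260925292969), (83.73313903808594, 80.376220703125), 74.70706939697266)
side pipettehead 93 [ 416.4 -309.5  20
[... 1054 characters left out ...]
pip 43 [582.5  31.4 232.1] [[572.0, 20.0, 226.0], [591.0, 41.0, 237.0]]
top pip 75 [527.1 183.5 238.7] [[517.0, 173.0, 227.0], [539.0, 196.0, 248.0]]
top parktop 670 [ 414.9 -298.8   72.5] [[375.0, -342.0, 65.0], [459.0, -263.0, 78.0]]
((417.3216247558594, -305.7371520996094), (80.78034973144531, 80.09632110595703), 75.27389526367188)
top pipettehead 81 [ 416.6 -302.8  208.6] [[407.0, -313.0, 193.0], [428.0, -295.0, 219.0]]
top button 59 [ 417.1 -304.   212. ] [[409.0, -313.0, 205.0], [426.0, -296.0, 220.0]]
top headring 35 [ 416.9 -300.3  201.3] [[407.0, -311.0, 192.0], [428.0, -294.0, 207.0]]
((417.85888671875, -304.0625915527344), (16.96976089477539, 20.855234146118164), 66.8336410522461)
```

View pics/crop1.png

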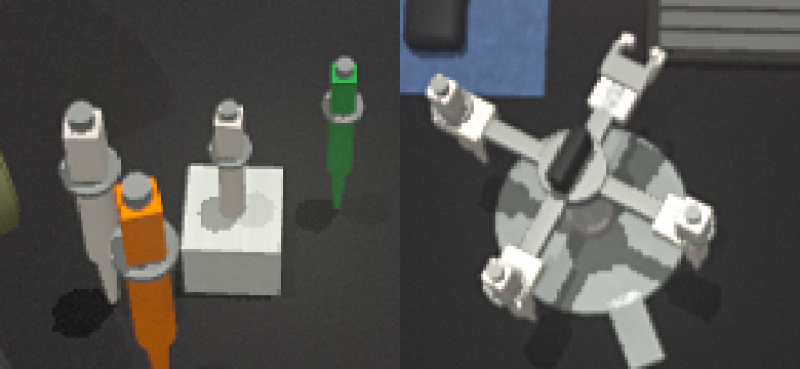

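The crop confirms it: the small white pipette stands in the block (crop 230,160), and the larger white one is at (90,190). The empty clip is at (630,60) and the nose at (640,335).

```bash
cat >> h.py <<'E'
def st(p=1):
    s=manip.read_state(); M=R.from_euler('xyz',s["eef_rot"]).as_matrix()
    ya=np.degrees(np.arctan2(M[1,1],M[0,1]))
    if p: print("t",round(s["clock"],2),"tcp",np.round(s["eef_pos"],1),"yang",round(ya,2),"xdir",np.round(M[:,0],3),"F",np.round(s["wrist_force"],2),"M",np.round(s["moment"],2),"gap",round(s["finger_gap"],1),"q",np.round(s["joints"],3))
    return s,M,ya
def go(target,yang=None):
    s,M,ya=st()
    d=np.array(target)-s["eef_pos"]; print("tool shift",np.round(M.T@d,1),"dist",round(np.linalg.norm(d)))
    if yang is not None: 
        a=(yang-ya+180)%360-180; print("spin rad",round(-np.radians(a),3),"or",round(-np.radians((a+360)%360-180),3))
E
python3 - <<'E'
from h import *
ax=np.array([631.4,133.6])
for n in("side","top"):
    P=np.load(n+".npz")["P"].reshape(-1,3);P=P[np.isfinite(P[:,0])]
    d=P[:,:2]-ax;r=np.hypot(*d.T);a=(np.degrees(np.arctan2(d[:,1],d[:,0])))%360
    for lo,hi in((100,125),(125,150)):
        m=(r>lo)&(r<hi)&(P[:,2]>9)&(P[:,2]<24)&(a>170)&(a<235)
        print(n,m.sum(),np.percentile(a[m],[0,5,50,95,100]).round(1),(a[m].min()+a[m].max())/2)
    m=(r<93)&(r>70)&(P[:,2]>9)&(P[:,2]<24); 
    m=(P[:,2]>10)&(P[:,2]<22)&(r<165)&(abs(a-202)<25); print(r[m].max())
    m=(P[:,2]>10)&(P[:,2]<22)&(r<110)&(abs(a-202)>25); c=cv2.minEnclosingCircle(P[m][:,:2].astype(np.float32));print(c)
go([631.4,133.6,350],64.5)
E
```

```text
side 65 [193.3 194.4 202.5 211.5 213.6] 203.4364804729678
side 66 [194.1 194.9 202.4 209.5 210.4] 202.22495203686583
154.07274673069185
((632.5343627929688, 133.67758178710938), 96.79180145263672)
top 102 [191.7 193.5 201.9 210.2 211.5] 201.5902134489225
top 102 [193.8 195.2 201.8 208.8 209.5] 201.64667993791096
153.62310287693506
((632.4866333007812, 135.5467987060547), 94.86607360839844)
t 1.1 tcp [ 209.  -508.7  216.4] yang -67.66 xdir [-0.  0. -1.] F [-0.22 -0.16  0.94] M [ 0.02 -0.01 -0.01] gap 93.7 q [-1.248  0.3    1.521 -0.     1.321 -0.067]
tool shift [-133.6 -433.6 -634.8] dist 780
spin rad -2.307 or 0.835
```

```bash
python3 -m handwheel '[[[-40,0,0],0],[[-40,0,0],0],[[-40,0,0],0],[[-30,0,0],0],[[0,-25,-37],0],[[0,-29,-42],0],[[0,-29,-42],0],[[0,-29,-42],0],[[0,-29,-42],0],[[0,-29,-42],0]]' 0 30
python3 -m handwheel '[[[0,-29,-42],0],[[0,-29,-42],0],[[0,-29,-42],-0.1],[[0,0,0],-0.18],[[0,0,0],-0.18],[[0,0,0],-0.18],[[0,0,0],-0.18],[[0,0,0],-0.18],[[0,0,0],-0.18],[[0,0,0],-0.18]]' 100
python3 -c "
from h import *
go([631.8,133.8,350],64.5)"
```

```text
clock: 2.35
eef_pos: [373.5, -256.1, 366.6]
eef_rot: [2.066, 1.57, -0.686]
wrist_force: [1.1, 0.1, 0.0]
finger_gap: 94.1
clock: 3.6
eef_pos: [456.3, -129.3, 366.5]
eef_rot: [0.794, 1.571, -0.592]
wrist_force: [-0.9, 0.1, -0.1]
finger_gap: 57.5
t 3.6 tcp [ 456.3 -129.3  366.5] yang 10.6 xdir [ 0. -0. -1.] F [-0.89  0.09 -0.09] M [ 0.01 -0.13 -0.  ] gap 57.5 q [-0.353  0.056  1.465 -0.     1.62  -0.538]
tool shift [  16.5  220.9 -226.3] dist 317
spin rad -0.941 or 2.201
```

```bash
python3 -m handwheel '[[[0,31.5,-32.3],0],[[0,31.5,-32.3],0],[[0,31.5,-32.3],0],[[0,31.5,-32.3],0],[[0,31.5,-32.3],0],[[0,31.5,-32.3],0],[[0,31.9,-32.5],0],[[0,0,0],-0.18],[[0,0,0],-0.18],[[0,0,0],-0.18]]'
python3 - <<'E'
from h import *
go([631.8,133.8,205],64.5)
c=manip.camera("wrist"); P=cloud(c); np.savez("w1.npz",P=P,px=c["pixels"])
cv2.imwrite("pics/w1.png",c["pixels"][...,::-1])
m=(P[...,2]>215)&(P[...,2]<235)&(c["pixels"].astype(int).sum(2)<150)&(np.hypot(P[...,0]-631.8,P[...,1]-133.8)<45)
q=P[m][:,:2].astype(np.float32); print(m.sum(),P[m].mean(0),cv2.minAreaRect(q))
E
```

```text
clock: 4.85
eef_pos: [633.5, 132.9, 366.2]
eef_rot: [-2.12, 1.57, -2.965]
wrist_force: [0.1, 0.2, -0.6]
finger_gap: 57.5
t 4.85 tcp [633.5 132.9 366.2] yang 41.55 xdir [-0. -0. -1.] F [ 0.14  0.16 -0.57] M [ 0.01 -0.12 -0.02] gap 57.5 q [ 0.15   0.485  0.929 -0.     1.728 -0.575]
tool shift [161.2  -0.6  -1.8] dist 161
spin rad -0.401 or 2.741
633 [629.96067433 136.75837653 224.66527169] ((630.921875, 135.63180541992188), (15.280474662780762, 50.756591796875), 64.59520721435547)
```

View pics/w1.png

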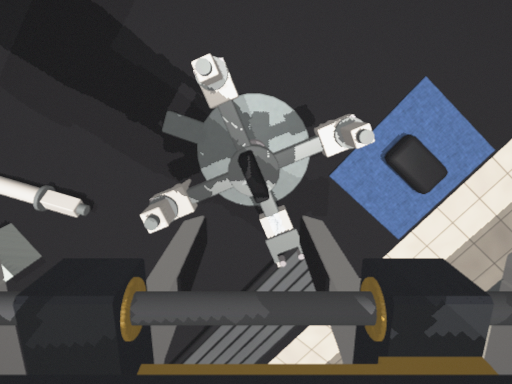

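```bash
python3 -m handwheel '[[[0,0,0],-0.15],[[0,0,0],-0.15],[[0,0,0],-0.1],[[20,0.6,-2.6],0],[[30,0,0],0],[[35,0,0],0],[[35,0,0],0],[[25,0,0],0],[[12,0,0],0],[[5,0,0],0]]' && python3 -m handwheel '[[[0,0,0],0],[[0,0,0],0],[[0,0,0],0],[[0,0,0],0],[[0,0,0],0],[[0,0,0],0],[[0,0,0],0],[[0,0,0],0],[[0,0,0],0],[[0,0,0],0]]' 255 40; python3 -c "
from h import *
st()"
```

```text
clock: 6.15
eef_pos: [631.4, 134.4, 204.4]
eef_rot: [-2.124, 1.571, -2.577]
wrist_force: [-0.0, -0.1, 1.3]
finger_gap: 57.1
clock: 7.4
eef_pos: [631.8, 135.2, 204.7]
eef_rot: [1.128, 1.569, 0.677]
wrist_force: [4.1, 6.4, -1.2]
finger_gap: 16.1
t 7.4 tcp [631.8 135.2 204.7] yang 64.15 xdir [ 0.001  0.001 -1.   ] F [ 4.08  6.39 -1.23] M [ 0.76 -0.78  0.01] gap 16.1 q [ 1.540e-01  5.250e-01  1.234e+00  1.000e-03  1.381e+00 -9.660e-01]
```

```bash
python3 -m handwheel '[[[0,0.9,0],0],[[0,0,0],0.1],[[0,0,0],0.17],[[0,0,0],0.17],[[0,0,0],0.17],[[0,0,0],0.17],[[0,0,0],0.17],[[0,0,0],0.17],[[0,0,0],0.17],[[0,0,0],0.17]]' && python3 -m handwheel '[[[0,0,0],0.17],[[0,0,0],0.17],[[0,0,0],0.17],[[0,0,0],0.17],[[0,0,0],0.1],[[0,0,0],0.06],[[0,0,0],0],[[0,0,0],0],[[0,0,0],0],[[0,0,0],0]]'; python3 -c "
from h import *
go([631.8,134.8,204],-68)"
```

```text
clock: 8.65
eef_pos: [632.5, 135.5, 204.7]
eef_rot: [2.159, 1.568, 0.242]
wrist_force: [8.8, 2.5, -1.2]
finger_gap: 15.5
clock: 9.9
eef_pos: [632.8, 135.1, 204.7]
eef_rot: [2.865, 1.568, 0.113]
wrist_force: [12.4, 1.5, -2.9]
finger_gap: 16.0
t 9.9 tcp [632.8 135.1 204.7] yang -67.7 xdir [ 0.003  0.    -1.   ] F [12.42  1.5  -2.87] M [ 0.24 -1.69 -0.18] gap 16.0 q [ 0.154  0.527  1.232 -0.     1.38   1.335]
tool shift [ 0.7 -0.1  1.1] dist 1
spin rad 0.005 or -3.136
```

```bash
python3 -m handwheel '[[[0,0,1],0],[[0,0,0],0],[[0,0,0],0],[[0,0,0],0],[[0,0,0],0],[[-10,0,0],0],[[-30,0,0],0],[[-40,0,0],0],[[-40,0,0],0],[[-40,0,0],0]]' 100; python3 - <<'E'
from h import *
st()
for n in("top","side","wrist"):
    c=manip.camera(n);P=cloud(c);px=c["pixels"];np.savez(n+"2.npz",P=P,px=px)
    if n=="wrist": cv2.imwrite("pics/w2.png",px[...,::-1])
    X=P.reshape(-1,3);g=np.isfinite(X[:,0]);X=X[g]
    ax=np.array([632.4,134.6]);d=X[:,:2]-ax;r=np.hypot(*d.T);a=np.degrees(np.arctan2(d[:,1],d[:,0]))%360
    for k in(22,112,202,292):
        m=(abs((a-k+180)%360-180)<20)&(r>95)&(r<135)&(X[:,2]>228)&(X[:,2]<252)
        if m.sum()>5: mm=(X[m].min(0)+X[m].max(0))/2; mm=X[m].mean(0);print(n,k,m.sum(),mm.round(1), "ang",np.degrees(np.arctan2(*(mm[:2]-ax)[::-1])).round(2)%360)
    m=(abs(a-202)<25)&(r>115)&(r<150)&(X[:,2]>9)&(X[:,2]<24); print(n,"nose",m.sum(),a[m].min(),a[m].max(),np.median(a[m]))
    m=(abs(a-202)<25)&(r>60)&(r<165)&(X[:,2]>140)&(X[:,2]<200); q=X[m]
    for lo in range(60,160,8):
        k=(r[m]>=lo)&(r[m]<lo+8)
        if k.sum(): t=(r[m]*np.sin(np.radians(a[m]-202)))[k]; print(lo,k.sum(),"lat",t.min().round(),t.mean().round(1),t.max().round(),"z",q[k][:,2].mean().round(),q[k][:,2].max().round())
E
```

```text
clock: 11.15
eef_pos: [630.5, 134.8, 366.8]
eef_rot: [2.893, 1.57, 0.141]
wrist_force: [0.0, -0.2, 0.3]
finger_gap: 57.1
t 11.15 tcp [630.5 134.8 366.8] yang -67.67 xdir [ 0.001  0.    -1.   ] F [ 0.03 -0.18  0.32] M [ 0.03 -0.01  0.02] gap 57.1 q [ 0.154  0.478  0.938 -0.     1.724  1.335]
top 292 60 [673.5  28.8 235.4] ang 291.24Traceback (most recent call last):
  File "<stdin>", line 11, in <module>
    return umr_minimum(a, axis, None, out, keepdims, initial, where)
ValueError: zero-size array to reduction operation minimum which has no identity
```

```bash
cat > tree.py <<'E'
from h import *
import sys
for n in sys.argv[1:]:
    c=manip.camera(n);P=cloud(c);px=c["pixels"];np.savez(n+"2.npz",P=P,px=px)
    cv2.imwrite(f"pics/{n}_t{manip.read_state()['clock']:.0f}.png",px[...,::-1])
    X=P.reshape(-1,3);g=np.isfinite(X[:,0]);X=X[g]
    ax=np.array([632.4,134.6]);d=X[:,:2]-ax;r=np.hypot(*d.T);a=np.degrees(np.arctan2(d[:,1],d[:,0]))%360
    for k in(22,112,202,292):
        m=(abs((a-k+180)%360-180)<20)&(r>95)&(r<135)&(X[:,2]>228)&(X[:,2]<252)
        if m.sum()>5: mm=X[m].mean(0);print(n,k,m.sum(),mm.round(1), "ang",np.degrees(np.arctan2(*(mm[:2]-ax)[::-1])).round(2)%360)
    m=(abs(a-202)<25)&(r>115)&(r<150)&(X[:,2]>9)&(X[:,2]<24)
    if m.sum(): print(n,"nose",m.sum(),a[m].min(),a[m].max(),np.median(a[m]))
    m=(abs(a-202)<25)&(r>60)&(r<165)&(X[:,2]>140)&(X[:,2]<200); q=X[m]
    for lo in range(60,160,8):
        k=(r[m]>=lo)&(r[m]<lo+8)
        if k.sum(): t=(r[m]*np.sin(np.radians(a[m]-202)))[k]; print(lo,k.sum(),"lat",t.min().round(),t.mean().round(1),t.max().round(),"z",q[k][:,2].mean().round(),q[k][:,2].max().round())
E
python3 tree.py wrist side; ls pics; python3 -c "
from h import *
go([417.3,-305.7,366])"
```

```text
wrist 22 496 [737.5 178.4 239.4] ang 22.62
wrist 112 179 [589.4 241.3 233.6] ang 111.93
wrist 292 375 [675.8  31.4 234.8] ang 292.79
60 179 lat -18.0 -1.0 16.0 z 180.0 182.0
68 169 lat -17.0 -0.4 16.0 z 180.0 182.0
76 181 lat -17.0 -1.0 16.0 z 180.0 185.0
84 226 lat -20.0 -0.8 19.0 z 184.0 187.0
92 195 lat -20.0 -0.7 19.0 z 185.0 187.0
100 151 lat -20.0 -0.4 19.0 z 185.0 187.0
108 60 lat -20.0 -0.5 19.0 z 185.0 187.0
116 66 lat -20.0 -0.5 19.0 z 172.0 186.0
124 85 lat -21.0 -0.9 19.0 z 174.0 176.0
side 22 44 [737.1 175.3 237.6] ang 21.23
side 112 14 [588.4 241.7 232.6] ang 112.36
side 292 38 [674.2  26.6 233.7] ang 291.17
side nose 95 193.51907153111281 211.14256428152535 202.63292881897326
60 28 lat -16.0 4.6 19.0 z 176.0 183.0
68 29 lat -17.0 3.8 17.0 z 176.0 183.0
76 22 lat -18.0 6.2 19.0 z 175.0 182.0
84 34 lat -22.0 3.4 20.0 z 179.0 186.0
92 31 lat -20.0 3.6 19.0 z 180.0 186.0
100 51 lat -21.0 -0.0 18.0 z 177.0 188.0
108 36 lat -22.0 1.1 20.0 z 174.0 187.0
116 18 lat -20.0 0.4 21.0 z 170.0 182.0
124 29 lat -22.0 0.4 20.0 z 168.0 177.0
132 1 lat -15.0 -15.0 -15.0 z 166.0 166.0
crop1.png
side1.png
side_t11.png
top1.png
w1.png
wrist_t11.png
t 11.3 tcp [631.1 134.9 367.2] yang -67.67 xdir [ 0.004  0.001 -1.   ] F [ 0.93  0.59 -0.58] M [ 0.01 -0.    0.03] gap 56.9 q [ 0.154  0.477  0.939 -0.     1.721  1.335]
tool shift [ -0.  326.3 365.2] dist 490
```

```bash
python3 -m handwheel '[[[0,20,22],0],[[0,30,33.6],0],[[0,30,33.6],0],[[0,30,33.6],0],[[0,30,33.6],0],[[0,30,33.6],0],[[0,30,33.6],0],[[0,30,33.6],0],[[0,30,33.6],0],[[0,30,33.6],0]]' && python3 -m handwheel '[[[0,22,24.6],0],[[0,14,16],0],[[0,0,0],0.16],[[0,0,0],0.16],[[0,0,0],0.16],[[0,0,0],0.17],[[0,0,0],0],[[0,0,0],0],[[0,0,0],0],[[0,0,0],0]]'
python3 - <<'E'
from h import *
go([417.3,-305.7,366],-105)
c=manip.camera("wrist");P=cloud(c);px=c["pixels"];cv2.imwrite("pics/w3.png",px[...,::-1])
d=np.hypot(P[...,0]-417.3,P[...,1]+305.7)
for lo,hi in((193,211),(211,225),(150,168),(60,82)):
    m=(d<(35 if lo>100 else 62))&(P[...,2]>lo)&(P[...,2]<hi); q=P[m]; print(lo,m.sum(),q.mean(0).round(1),cv2.minAreaRect(q[:,:2].astype(np.float32)))
E
python3 tree.py top
```

```text
clock: 12.55
eef_pos: [439.9, -257.7, 363.7]
eef_rot: [-0.977, 1.57, 2.554]
wrist_force: [1.2, -0.5, 0.3]
finger_gap: 57.3
clock: 13.8
eef_pos: [417.1, -305.4, 364.4]
eef_rot: [-0.897, 1.571, 1.985]
wrist_force: [0.3, 0.4, 0.5]
finger_gap: 57.5
t 13.8 tcp [ 417.1 -305.4  364.4] yang -104.84 xdir [-0.  0. -1.] F [0.28 0.41 0.54] M [ 0.08  0.02 -0.03] gap 57.5 q [-0.703  0.158  1.358  0.     1.626  1.127]
tool shift [-1.6  0.2 -0.3] dist 2
spin rad 0.003 or -3.139
193 218 [ 421.3 -305.4  204.7] ((418.1719055175781, -304.6143493652344), (19.982511520385742, 20.31471824645996), 56.67377471923828)
211 150 [ 418.5 -304.8  216. ] ((418.12762451171875, -304.852783203125), (12.611626625061035, 13.578997611999512), 75.37438201904297)
150 250 [ 424.9 -305.6  161.2] ((420.95703125, -305.3326416015625), (33.22996520996094, 28.19487762451172), 69.20832061767578)
60 2164 [ 423.9 -308.4   72.2] ((417.3413391113281, -306.1480407714844), (80.06578063964844, 80.08374786376953), 75.60547637939453)
top 22 66 [735.9 177.3 239.1] ang 22.44
top 112 31 [588.6 240.8 234.3] ang 112.43
top 292 60 [673.8  28.6 235.4] ang 291.31
top nose 141 193.64694541067396 210.50953708979566 202.22129662606204
60 37 lat -16.0 -0.3 16.0 z 181.0 184.0
68 41 lat -17.0 -0.6 16.0 z 181.0 185.0
76 36 lat -17.0 0.4 16.0 z 181.0 185.0
84 44 lat -19.0 0.3 19.0 z 186.0 190.0
92 49 lat -20.0 -0.4 19.0 z 186.0 191.0
100 66 lat -20.0 -0.3 20.0 z 182.0 191.0
108 14 lat -19.0 -0.1 19.0 z 185.0 188.0
116 14 lat -20.0 -0.5 19.0 z 178.0 187.0
124 30 lat -20.0 -1.2 20.0 z 173.0 179.0
```

View pics/w3.png

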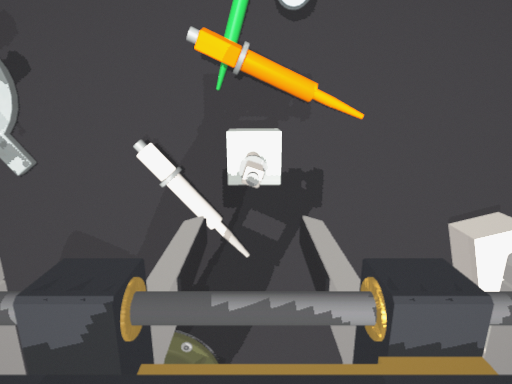

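```bash
python3 - <<'E'
from h import *
c=manip.camera("side");P=cloud(c);px=c["pixels"];cv2.imwrite("pics/s3.png",cv2.resize(px[200:384,120:380],(780,552))[...,::-1])
for t in("pipette",):
    for d in manip.cut_out(t,"side"):
        q=P[d["region"]];q=q[np.isfinite(q[:,0])];o=np.argsort(q[:,2]);print(round(d["confidence"],2),np.round(d["centre"]),"low",q[o[:30]].mean(0).round(),"high",q[o[-30:]].mean(0).round())
st()
E
```

```text
0.86 [214. 267.] low [ 293. -218.    6.] high [ 436. -165.   60.]
0.61 [324. 301.] low [ 563. -298.    7.] high [ 675. -368.   32.]
0.58 [232. 276.] low [ 428. -267.   46.] high [ 418. -305.  214.]
0.58 [287. 315.] low [ 513. -389.   -1.] high [ 587. -299.   54.]
t 14.0 tcp [ 417.1 -305.4  364.4] yang -104.89 xdir [-0.  0. -1.] F [-0.05 -0.22 -0.37] M [0.06 0.02 0.03] gap 57.2 q [-0.703  0.158  1.358 -0.     1.626  1.128]
```

View pics/s3.png

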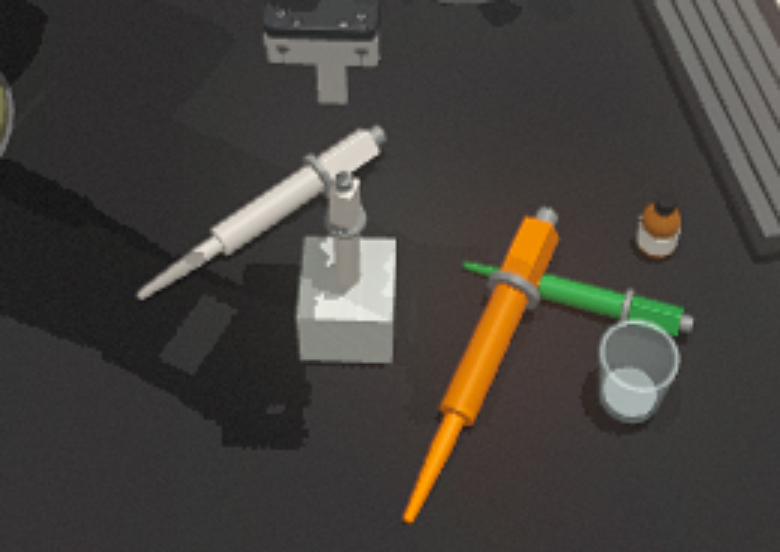

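The pipette, still upright in its block, shows at (345,205) in the crop. The three free-standing look-alikes have toppled over: white (260,200), orange (490,360) and green (600,300), the last lying next to the beaker. I'll check that the beaker and bottle haven't moved, then go ahead with the grasp.

```bash
python3 - <<'E'
from h import *
new=manip.camera("side");old=np.load("side.npz")
Pn=cloud(new)
for t in("beaker","oil","slidebox"):
    for d in manip.cut_out(t,"side")[:2]:
        q=Pn[d["region"]];print(t,round(d["confidence"],2),np.round(d["centre"]),np.round(np.nanmedian(q,0)),d["region"].sum())
g0=cv2.cvtColor(old["px"],cv2.COLOR_RGB2GRAY).astype(int);g1=cv2.cvtColor(new["pixels"],cv2.COLOR_RGB2GRAY).astype(int)
D=abs(g0-g1)
print("diff beaker",D[298:352,312:350].max(),D[305:345,318:345].mean(),"oil",D[262:288,330:350].max())
a=old["px"][250:350,290:360];b=new["pixels"][250:350,290:360]
cv2.imwrite("pics/bk.png",cv2.resize(np.hstack([a,b]),(784,560),interpolation=3)[...,::-1])
E
python3 -m handwheel '[[[25,-0.6,-0.5],0.16],[[30,0,0],0],[[35,0,0],0],[[35,0,0],0],[[30,0,0],0],[[15,0,0],0],[[10,0,0],0],[[5.5,0,0],0],[[0,0,0],0],[[0,0,0],0]]' 100 ; python3 -c "
from h import *
st()"
```

```text
beaker 0.93 [329. 325.] [ 642. -418.   42.] 664
oil 0.74 [341. 275.] [ 707. -296.   43.] 259
diff beaker 127 5.458333333333333 oil 10
clock: 15.45
eef_pos: [417.9, -305.1, 179.6]
eef_rot: [2.879, 1.57, -0.683]
wrist_force: [-0.2, -0.2, 0.3]
finger_gap: 57.1
t 15.45 tcp [ 417.9 -305.1  179.6] yang -114.08 xdir [ 0.001 -0.001 -1.   ] F [-0.17 -0.18  0.26] M [0.04 0.02 0.01] gap 57.1 q [-0.701  0.261  1.66   0.     1.22   1.29 ]
```

View pics/bk.png

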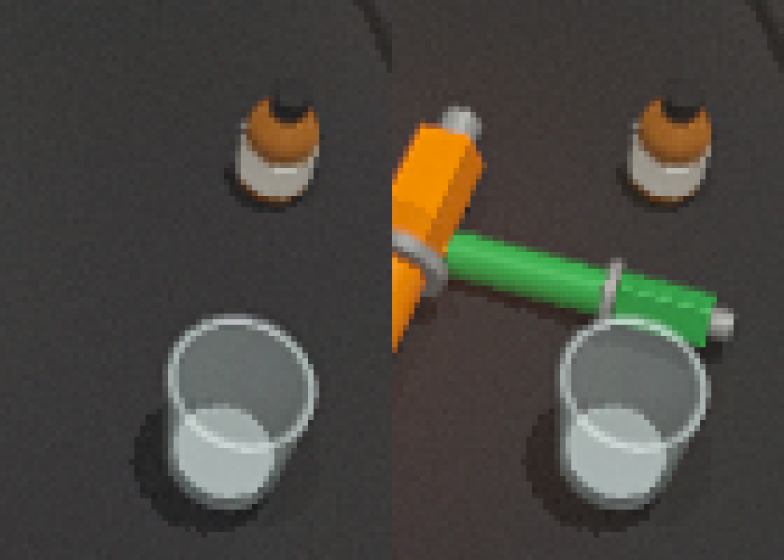

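The before and after crops match: beaker (240,410) and bottle (275,150) haven't moved. Next I grip the head and lift.

```bash
python3 -m handwheel '[[[0,0,0],0],[[0,0,0],0],[[0,0,0],0],[[0,0,0],0],[[0,0,0],0],[[0,0,0],0],[[0,0,0],0],[[0,0,0],0],[[0,0,0],0],[[0,0,0],0]]' 255 50; python3 -c "
from h import *
st()"
```

```text
clock: 16.7
eef_pos: [417.7, -305.0, 179.0]
eef_rot: [0.032, 1.571, 2.753]
wrist_force: [-0.2, -0.5, 0.4]
finger_gap: 19.6
t 16.7 tcp [ 417.7 -305.   179. ] yang -114.08 xdir [-0.  0. -1.] F [-0.21 -0.55  0.39] M [ 0.07  0.18 -0.05] gap 19.6 q [-0.701  0.262  1.66  -0.     1.22   1.29 ]
```

```bash
python3 -m handwheel '[[[-10,0,0],0],[[-25,0,0],0],[[-30,0,0],0],[[-30,0,0],0],[[0,-20,5.3],0],[[0,-35,9.2],0],[[0,-35,9.2],0],[[0,-35,9.2],0],[[0,-35,9.2],0],[[0,-35,9.2],0]]' && python3 -m handwheel '[[[0,-35,9.2],0],[[0,-35,9.2],0],[[0,-35,9.2],0],[[0,-35,9.2],0],[[0,-35,9.2],0],[[0,0,0],-0.15],[[0,0,0],-0.17],[[0,0,0],-0.17],[[0,0,0],-0.17],[[0,0,0],-0.17]]' ;  python3 -m handwheel '[[[0,0,0],-0.17],[[0,0,0],-0.17],[[0,0,0],-0.17],[[0,0,0],-0.17],[[0,0,0],-0.17],[[0,0,0],-0.17],[[0,0,0],-0.17],[[0,0,0],-0.17],[[0,0,0],-0.13],[[0,0,0],-0.05]]';python3 -c "
from h import *
go([479.7,73.2,216],22)"
```

```text
clock: 17.95
eef_pos: [449.9, -103.7, 272.9]
eef_rot: [-0.041, 1.569, 2.681]
wrist_force: [0.3, 0.5, -2.2]
finger_gap: 20.0
clock: 19.2
eef_pos: [478.9, 73.4, 272.7]
eef_rot: [-0.471, 1.569, 3.086]
wrist_force: [-0.1, -0.1, -1.5]
finger_gap: 19.5
clock: 20.45
eef_pos: [478.9, 73.4, 272.7]
eef_rot: [-1.975, 1.569, 3.12]
wrist_force: [-0.2, 0.2, -1.5]
finger_gap: 20.1
t 20.45 tcp [478.9  73.4 272.7] yang 21.91 xdir [-0.002  0.    -1.   ] F [-0.17  0.25 -1.49] M [-0.02 -0.14  0.01] gap 20.1 q [ 0.076  0.113  1.614  0.     1.416 -0.306]
tool shift [56.7  0.8  0.5] dist 57
spin rad -0.002 or 3.14
```

```bash
python3 -m handwheel '[[[8,0,0.5],0],[[12,0,0],0],[[15,0,0],0],[[10,0,0],0],[[6,0,0],0],[[4,0,0],0],[[1.7,0,0],0],[[0,0,0],0],[[0,0,0],0],[[0,0,0],0]]'
python3 tree.py wrist; python3 - <<'E'
from h import *
st()
c=manip.camera("side");P=cloud(c);px=c["pixels"]
cv2.imwrite("pics/s4.png",np.hstack([cv2.resize(px[95:215,190:310],(400,400),interpolation=3),cv2.resize(cv2.imread("pics/wrist_t22.png")[60:260,150:350] if 0 else np.load("wrist2.npz")["px"],(400,400))])[...,::-1])
E
ls pics
```

```text
clock: 21.7
eef_pos: [480.1, 72.1, 217.4]
eef_rot: [1.459, 1.571, 0.268]
wrist_force: [0.4, -0.8, -1.7]
finger_gap: 19.9
wrist nose 860 192.92557356924823 210.4873666300318 201.67672586125326
60 575 lat -18.0 -2.6 16.0 z 180.0 182.0
68 599 lat -18.0 -3.0 17.0 z 179.0 182.0
76 538 lat -18.0 -3.2 16.0 z 179.0 182.0
84 587 lat -21.0 -2.1 19.0 z 184.0 187.0
92 697 lat -21.0 -2.1 20.0 z 184.0 187.0
100 808 lat -21.0 -1.7 20.0 z 184.0 187.0
108 596 lat -21.0 -0.4 20.0 z 177.0 187.0
116 317 lat -21.0 -1.3 20.0 z 175.0 187.0
124 465 lat -21.0 -2.3 20.0 z 172.0 177.0
148 66 lat -14.0 -9.1 -3.0 z 195.0 200.0
156 213 lat -18.0 -12.2 -6.0 z 179.0 200.0
t 21.75 tcp [480.   72.1 217.4] yang 21.72 xdir [ 0. -0. -1.] F [ 0.7   0.71 -1.53] M [-0.03 -0.09  0.04] gap 20.0 q [ 0.074  0.155  1.697 -0.     1.29  -0.305]
bk.png
crop1.png
s3.png
s4.png
side1.png
side_t11.png
top1.png
top_t14.png
w1.png
w3.png
wrist_t11.png
wrist_t22.png
```

View pics/s4.png

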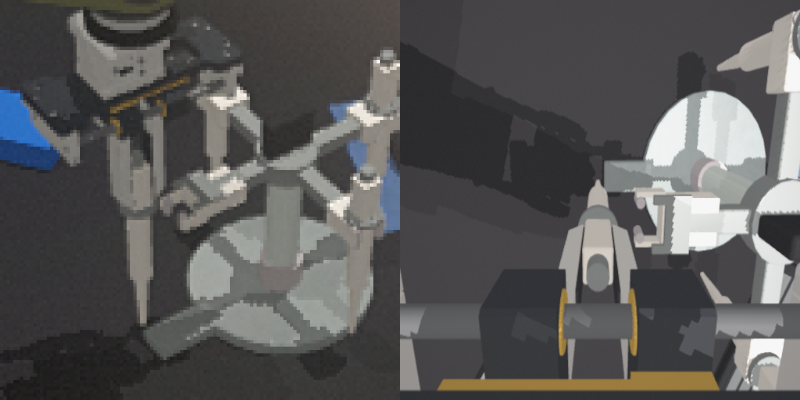

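```bash
python3 -m handwheel '[[[0,2,-1],0],[[0,4,0],0],[[0,4,0],0],[[0,4,0],0],[[0,3,0],0],[[0,2,0],0],[[0,2,0],0],[[0,1,0],0],[[0,1,0],0],[[0,0,0],0]]'
cat > f.py <<'E'
from h import *
L=[manip.read_state() for _ in range(1)]
s=L[0];ax=np.array([632.6,134.8]);u=np.array([-np.cos(np.radians(22)),-np.sin(np.radians(22))]);e=np.array([-u[1],u[0]])
d=s["eef_pos"][:2]-ax;F=s["wrist_force"]
print("t",s["clock"].round(2) if hasattr(s["clock"],'round') else s["clock"],"r",(d@u).round(2),"lat",(d@e).round(2),"z",s["eef_pos"][2].round(2),"Fout",(F[:2]@u).round(2),"Flat",(F[:2]@e).round(2),"Fz",F[2].round(2),"M",np.round(s["moment"],2),"gap",round(s["finger_gap"],1))
E
python3 f.py
```

```text
clock: 23.05
eef_pos: [501.0, 81.5, 217.2]
eef_rot: [-0.608, 1.571, -1.799]
wrist_force: [-0.0, 0.0, -2.2]
finger_gap: 19.7
t 23.05 r 141.95 lat 0.1 z 217.25 Fout 0.03 Flat -0.02 Fz -2.16 M [ 0.   -0.15 -0.01] gap 19.7
```

```bash
python3 -m handwheel '[[[0,0.8,0],0],[[0,0.8,0],0],[[0,0.8,0],0],[[0,0.8,0],0],[[0,0.8,0],0],[[0,0.8,0],0],[[0,0.8,0],0],[[0,0.8,0],0],[[0,0,0],0],[[0,0,0],0]]';python3 f.py
```

```text
clock: 24.3
eef_pos: [506.9, 83.9, 217.2]
eef_rot: [-1.575, 1.571, -2.767]
wrist_force: [0.0, 0.6, -1.6]
finger_gap: 19.5
t 24.3 r 135.59 lat 0.13 z 217.22 Fout -0.26 Flat -0.56 Fz -1.6 M [-0.04 -0.12  0.  ] gap 19.5
```

```bash
python3 -m handwheel '[[[0,0.5,0],0],[[0,0.5,0],0],[[0,0.5,0],0],[[0,0.5,0],0],[[0,0.5,0],0],[[0,0.5,0],0],[[0,0.5,0],0],[[0,0.5,0],0],[[0,0,0],0],[[0,0,0],0]]';python3 f.py
```

```text
clock: 25.55
eef_pos: [510.7, 85.4, 217.2]
eef_rot: [-1.673, 1.571, -2.864]
wrist_force: [-1.7, -2.8, -1.4]
finger_gap: 19.7
t 25.55 r 131.58 lat 0.13 z 217.22 Fout 2.6 Flat 1.94 Fz -1.43 M [-0.55  0.21 -0.03] gap 19.7
```

```bash
python3 -m handwheel '[[[0,0,0.4],0],[[0,0,0.3],0],[[0,0.4,0],0],[[0,0.4,0],0],[[0,0.4,0],0],[[0,0.4,0],0],[[0,0.4,0],0],[[0,0,0],0],[[0,0,0],0],[[0,0,0],0]]';python3 f.py
```

```text
clock: 26.8
eef_pos: [512.8, 85.5, 217.3]
eef_rot: [1.61, 1.571, 0.418]
wrist_force: [-2.5, -0.6, -2.6]
finger_gap: 19.6
t 26.8 r 129.52 lat 0.85 z 217.27 Fout 2.51 Flat -0.35 Fz -2.55 M [-0.06  0.3   0.02] gap 19.6
```

```bash
python3 -m handwheel '[[[0,0.5,0],0],[[0,0.5,0],0],[[0,0.5,0],0],[[0,0.5,0],0],[[0,0.5,0],0],[[0,0.5,0],0],[[0,0.5,0],0],[[0,0.5,0],0],[[0,0,0],0],[[0,0,0],0]]';python3 f.py
```

```text
clock: 28.05
eef_pos: [516.6, 87.0, 217.3]
eef_rot: [1.658, 1.57, 0.466]
wrist_force: [0.5, 1.3, -2.7]
finger_gap: 19.6
t 28.05 r 125.45 lat 0.87 z 217.26 Fout -0.99 Flat -1.0 Fz -2.75 M [ 0.12 -0.18 -0.04] gap 19.6
```

```bash
python3 -m handwheel '[[[0,0.6,0],0],[[0,0.6,0],0],[[0,0.6,0],0],[[0,0.6,0],0],[[0,0.6,0],0],[[0,0.6,0],0],[[0,0.6,0],0],[[0,0.6,0],0],[[0,0,0],0],[[0,0,0],0]]';python3 f.py
```

```text
clock: 29.3
eef_pos: [521.1, 88.8, 217.3]
eef_rot: [1.538, 1.57, 0.346]
wrist_force: [2.4, 1.1, -2.7]
finger_gap: 19.7
t 29.3 r 120.66 lat 0.9 z 217.29 Fout -2.65 Flat -0.16 Fz -2.69 M [ 0.29 -0.57 -0.02] gap 19.7
```

Rollers are now pulling it in. Finer steps toward the back block.

```bash
python3 -m handwheel '[[[0,0.3,0],0],[[0,0.3,0],0],[[0,0.3,0],0],[[0,0.3,0],0],[[0,0.3,0],0],[[0,0.3,0],0],[[0,0.2,0],0],[[0,0,0],0],[[0,0,0],0],[[0,0,0],0]]';python3 f.py
```

```text
clock: 30.55
eef_pos: [522.8, 89.4, 217.2]
eef_rot: [-1.471, 1.571, -2.663]
wrist_force: [2.0, 0.4, -1.1]
finger_gap: 19.6
t 30.55 r 118.79 lat 0.92 z 217.24 Fout -2.01 Flat 0.41 Fz -1.11 M [ 0.16 -0.19  0.05] gap 19.6
```

```bash
python3 -m handwheel '[[[0,0.2,0],0],[[0,0.2,0],0],[[0,0.2,0],0],[[0,0.2,0],0],[[0,0.2,0],0],[[0,0.2,0],0],[[0,0.2,0],0],[[0,0,0],0],[[0,0,0],0],[[0,0,0],0]]';python3 f.py
```

```text
clock: 31.8
eef_pos: [523.3, 89.7, 217.2]
eef_rot: [-1.617, 1.568, -2.809]
wrist_force: [-8.7, -2.2, 3.9]
finger_gap: 19.8
t 31.8 r 118.22 lat 0.91 z 217.2 Fout 8.9 Flat -1.24 Fz 3.89 M [-0.61  1.89  0.04] gap 19.8
```

```bash
python3 -m handwheel '[[[0,-0.6,0],0],[[1,0,0],0],[[1,0,0],0],[[1,0,0],0],[[1,0,0],0],[[1,0,0],0],[[1,0,0],0],[[0,0,0],0],[[0,0,0],0],[[0,0,0],0]]';python3 f.py
```

```text
clock: 33.05
eef_pos: [523.2, 89.6, 211.2]
eef_rot: [-1.563, 1.57, -2.755]
wrist_force: [-5.2, -1.6, 2.1]
finger_gap: 19.4
t 33.05 r 118.36 lat 0.94 z 211.23 Fout 5.45 Flat -0.47 Fz 2.08 M [-0.41  1.17  0.  ] gap 19.4
```

```bash
python3 -m handwheel '[[[0,-0.3,0],0],[[0.5,0,0],0],[[0.5,0,0],0],[[0.5,0,0],0],[[0.5,0,0],0],[[0.5,0,0],0],[[0.5,0,0],0],[[0,0,0],0],[[0,0,0],0],[[0,0,0],0]]';python3 f.py
```

```text
clock: 34.3
eef_pos: [523.2, 89.6, 208.3]
eef_rot: [-1.573, 1.57, -2.765]
wrist_force: [-4.1, -1.7, 1.9]
finger_gap: 19.5
t 34.3 r 118.4 lat 0.93 z 208.28 Fout 4.47 Flat 0.04 Fz 1.94 M [-0.34  0.94  0.06] gap 19.5
```

```bash
python3 -m handwheel '[[[0.3,0,0],0],[[0.3,0,0],0],[[0.3,0,0],0],[[0.3,0,0],0],[[0.3,0,0],0],[[0.3,0,0],0],[[0.2,0,0],0],[[0,0,0],0],[[0,0,0],0],[[0,0,0],0]]';python3 f.py
```

```text
clock: 35.55
eef_pos: [523.2, 89.6, 206.6]
eef_rot: [-0.749, 1.571, -1.941]
wrist_force: [-6.5, -2.1, 5.3]
finger_gap: 19.6
t 35.55 r 118.41 lat 0.95 z 206.62 Fout 6.85 Flat -0.45 Fz 5.31 M [-0.36  1.34  0.03] gap 19.6
```

```bash
python3 -m handwheel '[[[0.2,0,0],0],[[0.2,0,0],0],[[0.2,0,0],0],[[0.2,0,0],0],[[0.2,0,0],0],[[0,0,0],0],[[0,0,0],0],[[0,0,0],0],[[0,0,0],0],[[0,0,0],0]]';python3 f.py
```

```text
clock: 36.8
eef_pos: [523.2, 89.6, 205.9]
eef_rot: [0.285, 1.571, -0.907]
wrist_force: [-7.1, -1.4, 7.2]
finger_gap: 19.4
t 36.8 r 118.41 lat 0.96 z 205.86 Fout 7.09 Flat -1.34 Fz 7.22 M [-0.4   1.49  0.05] gap 19.4
```

```bash
python3 -m handwheel '[[[0,-0.3,0],0],[[0,0,0],0],[[0,0,0],0],[[0,0,0],0],[[0,0,0],0],[[0,0,0],0],[[0,0,0],0],[[0,0,0],0],[[0,0,0],0],[[0,0,0],0]]' 140;python3 f.py; python3 tree.py wrist; python3 - <<'E'
from h import *
c=manip.camera("side");px=c["pixels"];np.savez("side4.npz",P=cloud(c),px=px)
cv2.imwrite("pics/s5.png",np.hstack([cv2.resize(px[95:215,190:310],(400,400),interpolation=3),cv2.resize(np.load("wrist2.npz")["px"],(400,400))])[...,::-1])
E
```

```text
clock: 38.05
eef_pos: [523.0, 89.6, 205.3]
eef_rot: [-1.796, 1.571, -2.987]
wrist_force: [-0.1, 0.1, -0.2]
finger_gap: 42.2
t 38.05 r 118.57 lat 0.89 z 205.25 Fout 0.04 Flat -0.17 Fz -0.22 M [ 0.01 -0.08 -0.01] gap 42.2
wrist 202 2101 [524.7  95.1 238.2] ang 200.14
wrist nose 754 192.99287799411272 209.1826861393336 200.06869667773134
60 656 lat -18.0 -3.1 16.0 z 179.0 182.0
68 668 lat -18.0 -3.7 16.0 z 179.0 182.0
76 465 lat -18.0 -8.9 11.0 z 179.0 182.0
84 337 lat -21.0 -12.7 -3.0 z 182.0 199.0
92 571 lat -21.0 -7.2 19.0 z 184.0 200.0
100 720 lat -21.0 -4.1 19.0 z 184.0 190.0
108 413 lat -22.0 -15.9 -3.0 z 184.0 200.0
116 418 lat -21.0 -15.6 -10.0 z 182.0 200.0
124 425 lat -21.0 -13.7 8.0 z 182.0 200.0
132 157 lat -12.0 -1.7 9.0 z 188.0 190.0
140 58 lat -9.0 -4.6 8.0 z 197.0 200.0
```

View pics/s5.png

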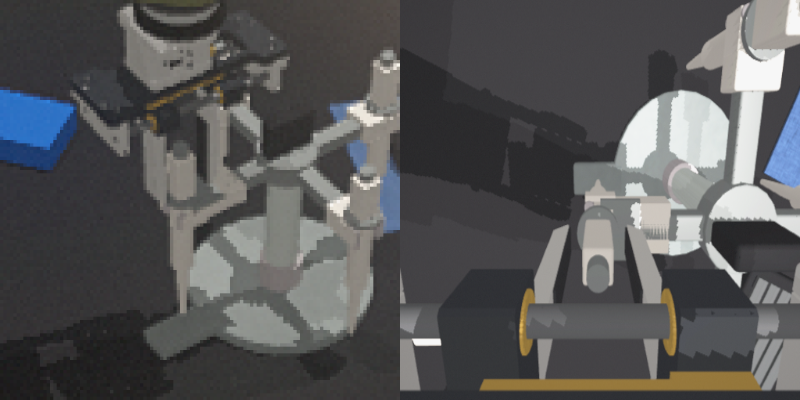

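The pipette hangs upright in the clip, at (180,190) left, with the fingers open and clear of it. I'll retreat and check.

```bash
python3 -m handwheel '[[[-3,0,0],0],[[-6,0,0],0],[[-12,0,0],0],[[-25,0,0],0],[[-35,0,0],0],[[-35,0,0],0],[[-35,0,0],0],[[0,-20,20],0],[[0,-30,30],0],[[0,-30,30],0]]' && python3 -m handwheel '[[[0,-20,30],0],[[0,-10,30],0],[[0,-10,30],0],[[0,0,30],0],[[0,0,30],0],[[0,0,20],0],[[0,0,0],0],[[0,0,0],0],[[0,0,0],0],[[0,0,0],0]]'; python3 tree.py top side; python3 - <<'E'
from h import *
st()
ax=np.array([632.4,134.6])
for n in("top","side"):
    d=np.load(n+"2.npz");X=d["P"].reshape(-1,3);X=X[np.isfinite(X[:,0])]
    p=[523.1,89.6];m=np.hypot(X[:,0]-p[0],X[:,1]-p[1])<28
    for lo,hi in((30,100),(100,150),(182,197),(200,225),(236,252)):
        q=X[m&(X[:,2]>lo)&(X[:,2]<hi)]
        if len(q): print(n,lo,len(q),q.mean(0).round(1),q[:,2].max().round(1))
px=np.load("side2.npz")["px"];pt=np.load("top2.npz")["px"]
cv2.imwrite("pics/fin.png",np.hstack([cv2.resize(px[95:215,190:310],(400,400),interpolation=3),cv2.resize(pt[80:200,150:270],(400,400),interpolation=3)])[...,::-1])
for t in("beaker","oil","slidebox"):
    for c in("side","top"):
        for k in manip.cut_out(t,c)[:1]: print(t,c,np.round(k["centre"]),np.round(np.nanmedian(np.load(c+"2.npz")["P"][k["region"]],0)))
E
```

```text
clock: 39.4
eef_pos: [477.6, -15.3, 357.1]
eef_rot: [1.047, 1.57, -0.144]
wrist_force: [0.2, -0.7, 0.0]
finger_gap: 42.2
clock: 40.65
eef_pos: [504.0, -186.6, 356.5]
eef_rot: [0.948, 1.57, -0.243]
wrist_force: [-0.1, 0.3, -0.1]
finger_gap: 42.4
top 22 66 [736.  176.5 239.6] ang 22.03
top 112 30 [589.2 241.4 234.9] ang 112.01
top 202 67 [521.4  90.5 237.8] ang 201.66
top 292 57 [672.9  27.9 235.5] ang 290.81
top nose 143 193.5909298370818 210.48718107988196 202.2226890250875
60 41 lat -17.0 -1.7 15.0 z 181.0 185.0
68 40 lat -18.0 -0.5 16.0 z 180.0 185.0
76 36 lat -17.0 -0.5 16.0 z 181.0 184.0
84 48 lat -20.0 -1.0 19.0 z 183.0 187.0
92 37 lat -21.0 -0.4 19.0 z 184.0 188.0
100 23 lat -20.0 -0.0 20.0 z 183.0 189.0
108 22 lat -20.0 -2.0 18.0 z 186.0 191.0
116 26 lat -21.0 0.6 19.0 z 182.0 191.0
124 54 lat -20.0 -0.7 20.0 z 181.0 199.0
132 8 lat -9.0 -1.8 5.0 z 188.0 191.0
side 22 45 [737.7 176.3 236.4] ang 21.58
side 292 33 [674.2  26.5 234.6] ang 291.14
side nose 91 193.7800337761237 211.29117282895768 202.4880417058488
60 13 lat -5.0 6.2 16.0 z 176.0 184.0
68 5 lat 1.0 5.9 12.0 z 181.0 182.0
116 3 lat 6.0 7.4 10.0 z 145.0 148.0
124 15 lat -4.0 4.5 18.0 z 154.0 172.0
t 40.75 tcp [ 504.  -186.8  356.4] yang 21.74 xdir [ 0. -0. -1.] F [ 0.96 -0.58 -0.66] M [-0.1  -0.11 -0.01] gap 42.1 q [-0.423  0.207  1.318  0.     1.617 -0.803]
top 30 2 [518.   87.   71.6] 99.0
top 100 27 [514.9  87.  123.8] 148.0
top 182 117 [527.6  92.6 186.9] 195.4
top 200 16 [513.9  86.8 212.7] 224.7
top 236 32 [522.3  90.7 242.9] 247.6
side 30 35 [520.7  88.3  69.7] 99.7
side 100 53 [517.1  84.4 124.4] 147.6
beaker side [329. 322.] [ 642. -417.   42.]
oil side [342. 278.] [ 706. -297.   43.]
oil top [210. 147.] [621. 131. 131.]
slidebox side [197. 130.] [406. 409.  31.]
slidebox top [105. 223.] [406. 419.  34.]
```

View pics/fin.png

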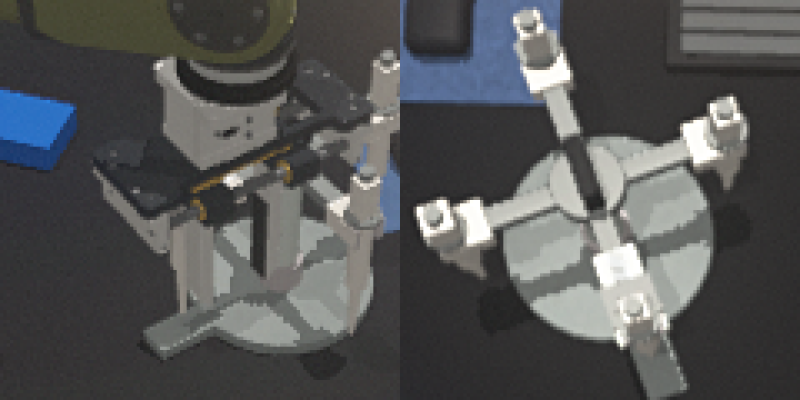

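```bash
python3 -c "
from h import *
st(); print(manip.sign_off())"
```

```text
t 41.05 tcp [ 504.  -187.1  356.2] yang 21.72 xdir [ 0.  0. -1.] F [ 0.81 -0.17 -0.29] M [-0.01 -0.1  -0.01] gap 42.6 q [-0.424  0.208  1.317  0.     1.617 -0.803]
the job is handed in; nothing more can be done
None
```

I turned the tree about 132° by its knob so the empty clip faces the front. I then pushed the small white pipette from the block into the clip, pressed its collar down, and let go. I handed the job in at 41 s with the arm well clear of everything.

**Seating:** the rollers resisted at about 2.6 N, gave way and pulled the barrel in. It met the back block 118 mm from the axis, where I read 8.9 N. The collar's rest pushed back at about 2 N/mm, to 7.2 N. Every force I read against the tree stayed under 9 N, but I could only read it at the end of each move.

**Last checks:**
- **Pose:** the pictures show the pipette upright over the nose. Its top is at about 245 mm, and the collar's underside is at about 184 mm by touch and wrist camera.
- **Alignment:** the arm reads 201.4–201.8° against 202.2–202.5° for the nose, so up to about 1° off, close to what the cameras can resolve.
- **Slide box:** unmoved in both the side and top views.
- **Beaker and bottle:** unmoved in the side view. The last top view didn't detect the beaker and mistook the tree for the bottle.

**Toppled look-alikes:** the free-standing white, orange and green pipettes were upright in the first pictures and lying on the bench by about 14 s. I did not see a contact or read a force, so I can't say whether they fell by themselves or the arm brushed them. The green one lies next to the beaker.

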